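# Open the gear unit's oil filler

### The job

Open the oil filler of the green gear unit: unscrew the orange cap counter-clockwise, regripping as often as needed, and lift it clear of its neck. Then set it down, do not drop it, right way up on the floor of the blue tray, and let go, with the oil bottle left standing and the steel gear left where it lies in the tray.

Things in the scene. Friction and masses are not known exactly. Their poses are not given: they have to be found in the camera images.
- cap: Loose orange plastic screw cap, round, ribbed, 56 mm across, 38 mm high, 90 g, white line on top, hollow and open below. Origin: centre of its lower rim; z up through its top. Screwed on, its origin is 14 mm above the neck's origin, the rim 2 mm above the neck's collar. Grip it across at any yaw. It turns easily, stays where left, has 1.5 mm of play and cannot be pulled off before it is free.
- neck: Fixed threaded filler neck on the gear unit's top (110 mm above the bench): steel collar 60 mm across, 12 mm high, and above it a brass thread 44 mm across. Origin: centre of its underside, z up, on the thread's axis. It stands at one of two places, 50 mm either side of the unit's centre along the unit's y.
- breather: Fixed brass mushroom breather, 28 mm in diameter, 28 mm high, at the other of the two places on the unit's top, 100 mm from the neck.
- gearbox: Fixed green gear unit, foot 170 mm along its x and 220 mm along its y, 110 mm high, a shaft stub out of its -x side to 108 mm from its centre. Origin at the centre of its underside on the bench, z up.
- tray: Loose blue plastic tray (700 g), 190 mm along its x, 260 mm along its y, 24 mm high, walls and floor 4 to 5 mm thick. Origin at the centre of its underside; z up. The steel gear lies on its floor in the +y half; the -y half is empty.
- gear: Loose steel gear wheel, 68 mm in diameter, 20 mm thick, lying flat in the +y half of the tray (50 to 80 mm from the tray's centre along its y). Origin at the centre of its underside.
- oil: Loose yellow oil bottle standing upright near the far edge, 72 mm in diameter, 190 mm high. Origin at the centre of its underside. To be left standing.
- neck_top (a point): Centre of the neck's top face, 40 mm above the neck's origin. Right-hand thread: turned counter-clockwise from above the cap rises 20 mm per turn (3.2 mm per rad) and comes free after about 3.6 rad (0.57 turn) from its start; up to 5 rad does no harm. Freed but not lifted it rests loosely on the thread; lifted at least 20 mm more it clears the neck.
- cap_top (a point): Centre of the cap's top face, 38 mm above the cap's origin.
There are look-alikes about, which are no part of the job. What is shaped like the gear but purple or turquoise is not meant.

How it is judged:
On the way:
1. the cap is unscrewed and lifted clear above its neck (z of cap in the frame of neck above 0.042 m), for 0.1 s.
At the end, for the whole second after the job is handed in: The cap stands right way up (within 0.15 rad) on the floor of the blue tray (its origin less than 12 mm above the tray's origin, inside the walls), at rest and let go; the tray is level on the bench, the gear still lies on the tray's floor and the oil bottle stands (x of cap in the frame of tray between -0.09 and 0.09 m and y of cap in the frame of tray between -0.125 and 0.125 m and z of each of cap, gear in the frame of tray below 0.012 m and angle between cap's own z axis and vertical below 0.15 rad and linear speed of cap below 0.02 m/s and angle between oil's own z axis and vertical below 0.2 rad and angle between tray's own z axis and vertical below 0.05 rad); the robot touches nothing.
It fails at once if the cap is let go, away from the neck, while its rim is more than 60 mm above the tray's underside (distance between cap and neck above 0.06 m and z of cap in the frame of tray above 0.06 m and contact force between the fingers and cap below 0.05 N).
It fails at once if the oil bottle is knocked over (angle between oil's own z axis and vertical above 0.5 rad).
It fails at once if the steel gear is shifted more than 50 mm from where it lay (distance of gear from where it was at the start of the episode above 0.05 m).
It also fails if it takes over 64 s, if anything falls off the work surface, if the arm or the gripper's body presses on something with over 40 N, if the wrist force passes 120 N, or if a joint passes its speed limit or range.

### The arm

A 6-joint arm with a two-finger parallel gripper is mounted at the origin on the work surface. World frame = base frame: x ahead of the robot, y to its left, z up, the work surface at z = 0. Lengths are in m, angles in rad, forces in N, time in s.
With the tool pointing down it reaches from about 0.325 to 0.875 m from the base axis. Payload 4.4 kg.
Tool frame: the origin (TCP) lies on the mounting face of the last link; the fingertips stand 173 mm ahead of it and the grasp point (between the pads) lies 155 mm ahead of it (grip_point_offset is the z of the grasp point in the tool frame, in m); z points along the fingers, y is the direction in which the jaws open and shut (so a half turn about z gives the same grasp; the last joint's range is limited). The gripper opens to 85 mm and grips with 20 to 120 N. Pads are 22 mm wide; open, the fingers measure 114 mm over their backs; the gripper's body (76 mm by 85 mm) begins 54 mm behind the grasp point. The pads swing forward as they close: fully open they stand 13 mm farther back than shut.
Start: joints at [1.05, 0.207, 1.542, -0, 1.393, -0.15], TCP at [0.208, 0.536, 0.405] pointing down, gripper open.
Joint ranges: [-2.73, 2.73], [-0.86, 2.22], [0.23, 2.46], [-1.11, 4.25], [0.08, 2.63], [-2.82, 2.82]. Speed limits (rad/s): [2.79, 2.79, 3.14, 3.14, 3.14, 3.14].

### API

Orientations are given as a unit quaternion [w, x, y, z].
In Python, from cell import * gives the robot as it stands.
- The arm moves only by the tool move_arm, never from a script. Its arguments are lists of equal length, an entry for each row: "claw": the finger opening in mm, from 0 to 85.4; "delta_pos": the shift along the tool's x, y, z in mm, a list of three; "turn": the turn, a rotation vector about the tool's x, y, z in rad, a list of three. A call has 1 to 5 rows; each row shifts and turns the commanded pose from where the row before left it, along the tool's axes as they then stand; what a row does not reach is not made up. A row lasts 1/10 s, in which the tool goes at most 50 mm and 8.59 degrees, less where a joint would pass 70% of its speed; a pose out of reach is approached as far as the arm can. A call is refused whole if a number of a shift passes 50 or a number of a turn 0.15, either way. A call with a gripper value outside its range is refused whole. The fingers move at their own pace and stop on an object; "grip_force" is the grip in N (left out, the last holds). Time passes only in rows, so rows that do not move let the fingers close. It gives the time, the measured TCP pose, the force and the opening at its end, in the units of the state.
- state(): the state, without advancing time (a new reading comes with each control period).
- capture(name): name is "scene" or "top" or "wrist"; returns the picture (384x512x3 uint8, blue, green, red); there is no depth.
- calibration(name): a dict with "fovy" (degrees; the focal length in pixels is half the picture's height over the tangent of half this angle, whatever the lens; pixels are square), "cx", "cy" (the principal point, pixels), "cam_to_world" (4x4, takes a point from camera to world coordinates); the wrist camera has in their place "hand_eye" (4x4, takes a point from camera to tool coordinates, whose origin is the TCP and whose axes are the flange's). Camera axes: x right, y down, z forward; pixel columns grow to the right and rows downward; lengths in m; the calibration is good to about 2 mm. A picture is of the moment at which its call begins: read the wrist's pose just before it. calibration takes no time and is no camera call.
- sign_off(): hands the job in, once; it reports no verdict.
The state is a dict: "time": time; "qpos": joint angles; "joint_vel": joint speeds; "effort": joint torques, N m; "tcp_pos": TCP position; "tool_rot": TCP orientation; "contact_force": force on the tool from outside, world axes, zero at the start; "torque": the same for the moment, N m; "width": opening from 0.0 (shut) to 1.0 (fully open).
Only numpy, scipy, OpenCV 4.12 (cv2) and the standard library are available. Lean on these libraries where they do the work, as an engineer would, in place of code of your own. Each camera call takes 0.05 s, during which the arm holds its last target.

## Working session

There is one attempt and no reset: what is moved stays moved. The work goes in short steps, Python scripts to look and compute and a tool call to move; the robot and the scene stay as the last step left them, time stands still between calls to the robot, and variables do not carry over. Pictures are saved under pics/ and viewed, and the job is handed in when it is done.

Besides the shell and the picture viewer there is one more tool, called after ">>>" by a JSON object that holds its "method" and its "body". move_arm: Moves the arm, as the interface text tells. Its arguments: {"type":"object","properties":{"claw":{"type":"array","items":{"type":"number"}},"delta_pos":{"type":"array","items":{"type":"array","items":{"type":"number"}}},"turn":{"type":"array","items":{"type":"array","items":{"type":"number"}}},"grip_force":{"type":"number"}},"required":["claw","delta_pos","turn"]}

```bash
mkdir -p pics; ls; cat > h.py <<'E'
from cell import *
import numpy as np, cv2
from scipy.spatial.transform import Rotation as R
def cam(name):
    c=calibration(name); f=192/np.tan(np.radians(c["fovy"])/2)
    return c,f
def T_tool(s):
    T=np.eye(4); q=s["tool_rot"]; T[:3,:3]=R.from_quat([q[1],q[2],q[3],q[0]]).as_matrix(); T[:3,3]=s["tcp_pos"]; return T
def ray(name,px,s=None):
    c,f=cam(name)
    M=np.array(c["cam_to_world"]) if name!="wrist" else T_tool(s)@np.array(c["hand_eye"])
    d=np.array([(px[0]-c["cx"])/f,(px[1]-c["cy"])/f,1]); return M[:3,3],M[:3,:3]@d
def onz(name,px,z,s=None):
    o,d=ray(name,px,s); return o+d*(z-o[2])/d[2]
def proj(name,p,s=None):
    c,f=cam(name)
    M=np.array(c["cam_to_world"]) if name!="wrist" else T_tool(s)@np.array(c["hand_eye"])
    q=M[:3,:3].T@(np.array(p)-M[:3,3]); return np.array([c["cx"]+f*q[0]/q[2],c["cy"]+f*q[1]/q[2]])
E
python3 - <<'E'
from h import *
s=state(); print(s)
for n in ("scene","top","wrist"):
    cv2.imwrite(f"pics/{n}0.png",capture(n)); print(n,calibration(n))
E
```

```text
pics
{'time': 0.0, 'qpos': array([ 1.04950020e+00,  2.07448912e-01,  1.54299791e+00,  6.23683501e-08,
        1.39349493e+00, -1.50508926e-01]), 'joint_vel': array([0.00126012, 0.0014683 , 0.00058432, 0.00188131, 0.00123983,
       0.00159156]), 'effort': array([-2.24246728e-04, -3.83043587e+01, -2.91591918e+01, -3.10084033e-04,
        1.07599853e-02, -3.31521835e-05]), 'tcp_pos': array([0.20817785, 0.53559054, 0.40348803]), 'tool_rot': array([-3.87185289e-04,  1.84333283e-01,  9.82863094e-01, -1.10889664e-03]), 'contact_force': array([-0.0156928 , -0.06302256,  0.24124338]), 'torque': array([0.01178089, 0.01285506, 0.026695  ]), 'width': 1.000499836445464}
scene {'fovy': 48.76090994062797, 'cx': 253.60433105149937, 'cy': 186.45580025689657, 'cam_to_world': array([[ 0.84811544,  0.43003468, -0.30946789,  0.91182677],
       [ 0.52975107, -0.67949547,  0.50759207, -0.52026935],
       [ 0.00800017, -0.59443762, -0.80410193,  0.98891902],
       [ 0.        ,  0.        ,  0.        ,  1.        ]])}
top {'fovy': 47.52989229253956, 'cx': 259.7651072201464, 'cy': 199.62174574340324, 'cam_to_world': array([[ 0.00409841, -0.98154229,  0.1912013 ,  0.3719907 ],
       [-0.99972842, -0.00840815, -0.02173443,  0.06639343],
       [ 0.02294091, -0.1910603 , -0.98131018,  1.20983924],
       [ 0.        ,  0.        ,  0.        ,  1.        ]])}
wrist {'fovy': 68.87340322871702, 'cx': 257.1474006337615, 'cy': 190.2296002619888, 'hand_eye': array([[-9.18547587e-04, -9.53134158e-01, -3.02546580e-01,
         7.67952298e-02],
       [ 9.99999574e-01, -8.48228427e-04, -3.63817392e-04,
         4.76878784e-04],
       [ 9.01381742e-05, -3.02546785e-01,  9.53134531e-01,
         3.18365125e-02],
       [ 0.00000000e+00,  0.00000000e+00,  0.00000000e+00,
         1.00000000e+00]])}
```

View pics/scene0.png

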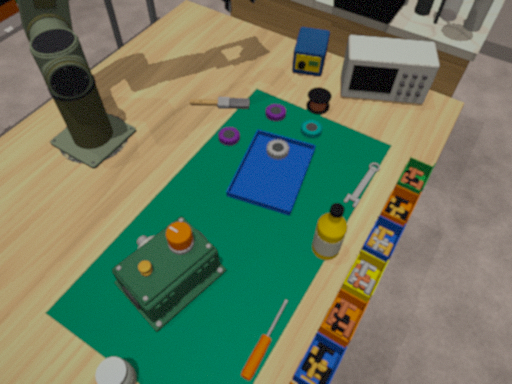

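View pics/top0.png

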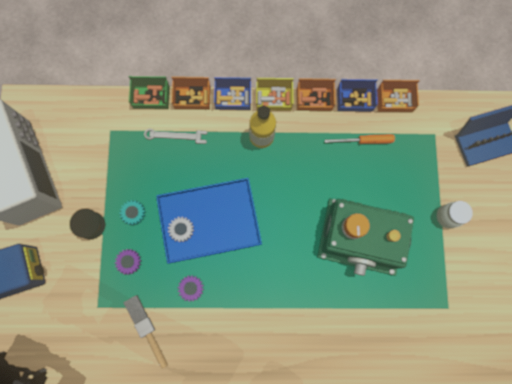

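View pics/wrist0.png

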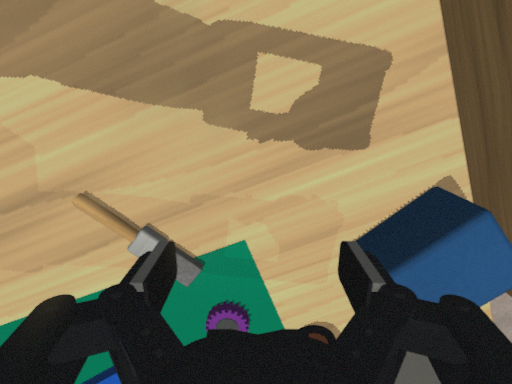

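The scene view shows the orange cap at (180,236) and the brass breather at (145,268) on the green unit. It also shows the tray at (272,170) with the grey gear at (277,148), and the bottle at (329,235). In the top view the cap is at (357,226), the breather at (393,236), the tray at (209,221), the grey gear at (180,229) and the bottle at (262,128). The purple rings at (128,262) and (190,288) and the turquoise one at (132,212) are look-alikes lying outside the tray.

```bash
python3 - <<'E'
from h import *
t=cv2.imread("pics/top0.png"); sc=cv2.imread("pics/scene0.png")
def blob(im,lo,hi,near,name):
    m=cv2.inRange(cv2.cvtColor(im,cv2.COLOR_BGR2HSV),lo,hi)
    cs,_=cv2.findContours(m,cv2.RETR_EXTERNAL,cv2.CHAIN_APPROX_NONE)
    cs=[c for c in cs if cv2.contourArea(c)>30]
    c=min(cs,key=lambda c:np.hypot(*(np.array(cv2.minEnclosingCircle(c)[0])-near)))
    print(name,"area",cv2.contourArea(c),"bbox",cv2.boundingRect(c),"circ",cv2.minEnclosingCircle(c)); return c
ct=blob(t,(5,150,120),(16,255,255),(357,226),"cap top")
cs=blob(sc,(5,150,120),(16,255,255),(180,236),"cap scene")
# brighter top face
gt=blob(t,(100,150,80),(125,255,255),(209,221),"tray")
r=cv2.minAreaRect(gt); print(r); 
for p in cv2.boxPoints(r): print("tray corner rim",p,onz("top",p,.024).round(4))
for p in [(357,226)]: print(onz("top",p,.162))
g=blob(t,(0,0,110),(180,60,255),(180,229),"gear"); 
c=cv2.minEnclosingCircle(g)[0]; print("gear",onz("top",c,.025))
print("breather",onz("top",(393,236),.138))
gb=blob(t,(55,60,30),(80,255,90),(368,235),"gearbox")
# triangulate cap
def tri(a,b):
    o1,d1=ray("top",a);o2,d2=ray("scene",b)
    A=np.c_[d1,-d2];x=np.linalg.lstsq(A,o2-o1,rcond=None)[0]
    p,q=o1+d1*x[0],o2+d2*x[1];print("tri",(p+q)/2,"gap",np.linalg.norm(p-q))
c1=t[190:290,310:430];c2=sc[200:340,100:240]; c3=t[165:275,145:275]
cv2.imwrite("pics/crop1.png",cv2.resize(c1,None,fx=6,fy=6,interpolation=2)); 
cv2.imwrite("pics/crop2.png",cv2.resize(c2,None,fx=4,fy=4,interpolation=2))
cv2.imwrite("pics/crop3.png",cv2.resize(c3,None,fx=5,fy=5,interpolation=2))
E
```

```text
cap top area 210.5 bbox (360, 135, 34, 8) circ ((376.5, 139.0), 16.77060890197754)
cap scene area 217.0 bbox (241, 335, 30, 45) circ ((256.0, 357.0), 23.769826889038086)
tray area 6315.0 bbox (157, 178, 104, 85) circ ((207.0, 220.0), 58.000099182128906)
((207.50001525878906, 220.0), (68.44452667236328, 95.9007797241211), 78.69007110595703)
tray corner rim [153.76926 195.84615] [0.6112 0.3328 0.024 ]
tray corner rim [247.80771 177.03847] [0.6671 0.0739 0.024 ]
tray corner rim [261.23077 244.15385] [0.4798 0.0356 0.024 ]
tray corner rim [167.19232 262.96155] [0.4278 0.2878 0.024 ]
[ 0.51280275 -0.19369651  0.162     ]
gear area 420.0 bbox (168, 217, 25, 25) circ ((180.19549560546875, 228.73684692382812), 12.403800964355469)
gear [0.52025373 0.25645962 0.025     ]
breather [ 0.49166731 -0.28853338  0.138     ]
gearbox area 532.0 bbox (318, 202, 38, 65) circ ((344.5, 234.0), 33.3804817199707)
```

View pics/crop1.png

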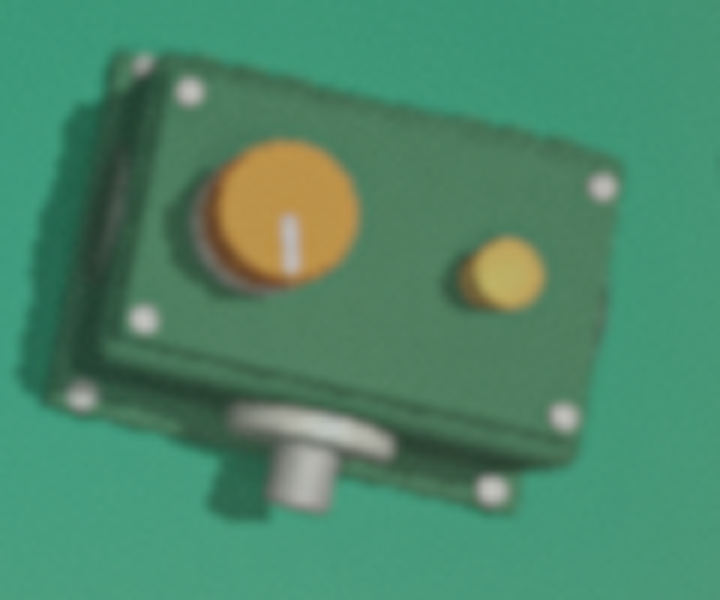

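View pics/crop2.png

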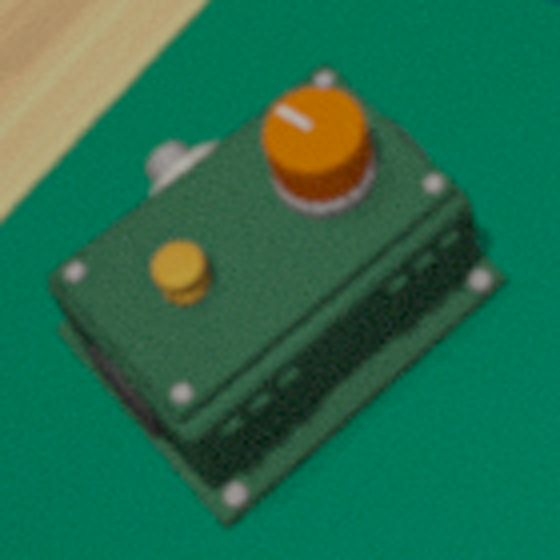

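View pics/crop3.png

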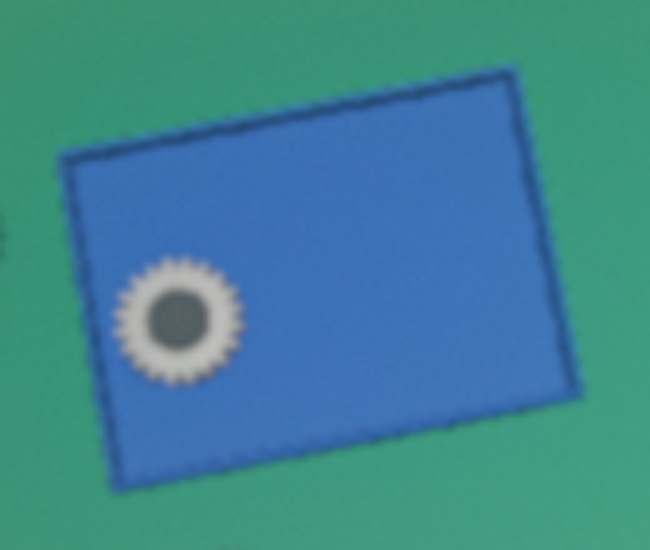

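```bash
python3 - <<'E'
from h import *
t=cv2.imread("pics/top0.png"); sc=cv2.imread("pics/scene0.png")
print(cv2.cvtColor(t,cv2.COLOR_BGR2HSV)[[226,220,232,236],[352,362,352,393]])
def blobs(im,lo,hi):
    m=cv2.inRange(cv2.cvtColor(im,cv2.COLOR_BGR2HSV),lo,hi)
    cs,_=cv2.findContours(m,cv2.RETR_EXTERNAL,cv2.CHAIN_APPROX_NONE)
    for c in cs:
        if cv2.contourArea(c)>60: print(cv2.contourArea(c),cv2.boundingRect(c),cv2.minEnclosingCircle(c))
blobs(t[190:290,310:430],(8,150,120),(18,255,255)); print(); blobs(sc[200:340,100:240],(8,150,120),(18,255,255))
E
```

```text
[[ 19 153 188]
 [ 19 155 188]
 [ 19 154 187]
 [ 26 119 189]]

400.5 (66, 22, 26, 25) ((78.46295928955078, 33.53703689575195), 12.955259323120117)
```

The crops confirm the target. The orange cap with the white line sits on a steel collar, with its top face centred at about top (357.6,224.7) and scene (178.4,231.6). The small yellow brass knob is the breather. The grey gear is the one in the tray, and the -y half of the tray (right side in the top view) is empty.

```bash
python3 - <<'E'
from h import *
def tri(a,b,n):
    o1,d1=ray("top",a);o2,d2=ray("scene",b)
    x=np.linalg.lstsq(np.c_[d1,-d2],o2-o1,rcond=None)[0]
    p,q=o1+d1*x[0],o2+d2*x[1];print(n,((p+q)/2).round(4),"gap",np.linalg.norm(p-q).round(4)); return (p+q)/2
def u(c,x0,y0,k): return ((c[0]+.5)/k-.5+x0,(c[1]+.5)/k-.5+y0)
a=u((288,211),310,190,6);b=u((315,128),100,200,4)
print(a,b,onz("top",a,.162),onz("scene",b,.162)); tri(a,b,"cap")
a=u((508,273),310,190,6);b=u((180,263),100,200,4)
print(onz("top",a,.138),onz("scene",b,.138)); tri(a,b,"breather")
a=u((263,243),310,190,6)
# white line
p=[onz("top",u(c,310,190,6),.162) for c in((289,215),(292,272))];print("line yaw",np.arctan2(*(p[1]-p[0])[1::-1]))
# tray
cr=[u(c,145,165,5) for c in((62,152),(515,68),(580,397),(115,490))]
P=[onz("top",c,.024) for c in cr]; print(np.round(P,4),"centre",np.mean(P,0))
print("sides",[np.linalg.norm(P[i]-P[(i+1)%4]).round(4) for i in range(4)])
print("yaw x", np.arctan2(*((P[0]-P[3])+(P[1]-P[2]))[1::-1]))
print("gear",onz("top",u((179,321),145,165,5),.024))
s=state();print(T_tool(s).round(3))
E
```

```text
(357.5833333333333, 224.75) (178.375, 231.625) [ 0.51587776 -0.19524293  0.162     ] [ 0.51761824 -0.19567592  0.162     ]
cap [ 0.5165 -0.1953  0.1603] gap 0.001
[ 0.49397107 -0.29178538  0.138     ] [ 0.49650008 -0.29314207  0.138     ]
breather [ 0.4946 -0.2926  0.1348] gap 0.0008
line yaw -3.128130590408325
[[0.6136 0.3241 0.024 ]
 [0.6638 0.0744 0.024 ]
 [0.4802 0.0374 0.024 ]
 [0.4288 0.2867 0.024 ]] centre [0.54659843 0.1806388  0.024     ]
sides [np.float64(0.2547), np.float64(0.1873), np.float64(0.2546), np.float64(0.1885)]
yaw x 0.19924866396923968
gear [0.52020976 0.2560584  0.024     ]
[[-0.932  0.362 -0.001  0.208]
 [ 0.362  0.932 -0.002  0.536]
 [ 0.    -0.002 -1.     0.404]
 [ 0.     0.     0.     1.   ]]
```

>>> {"method": "move_arm", "body": {"claw": [85,85,85,85,85], "delta_pos": [[-34,-35,0],[-34,-35,0],[-34,-35,0],[-34,-35,0],[-34,-35,0]], "turn": [[0,0,0],[0,0,0],[0,0,0],[0,0,0],[0,0,0]], "grip_force": 50}}

```text
time: 0.65
tcp_pos: [0.3035, 0.3095, 0.4044]
tool_rot: [0.0, 0.184, 0.983, -0.0]
contact_force: [1.9, 0.3, 0.0]
width: 0.994
```

>>> {"method": "move_arm", "body": {"claw": [85,85,85,85,85], "delta_pos": [[-34,-35,0],[-34,-35,0],[-34,-35,0],[-34,-35,0],[-34,-35,0]], "turn": [[0,0,0],[0,0,0],[0,0,0],[0,0,0],[0,0,0]]}}

```text
time: 1.15
tcp_pos: [0.3985, 0.0846, 0.4047]
tool_rot: [0.0, 0.184, 0.983, 0.0]
contact_force: [0.7, -0.0, -1.0]
width: 0.991
```

>>> {"method": "move_arm", "body": {"claw": [85,85,85,85,85], "delta_pos": [[-34,-35,0],[-34,-35,0],[-34,-35,0],[-34,-35,0],[-34,-35,0]], "turn": [[0,0,0],[0,0,0],[0,0,0],[0,0,0],[0,0,0]]}}

```text
time: 1.65
tcp_pos: [0.4937, -0.1403, 0.4044]
tool_rot: [-0.0, 0.185, 0.983, 0.0]
contact_force: [0.8, -0.3, 0.5]
width: 0.998
```

>>> {"method": "move_arm", "body": {"claw": [85,85,85,85,85], "delta_pos": [[-34,-35,0],[-6,-7,0],[0,0,0],[0,0,0],[0,0,0]], "turn": [[0,0,0],[0,0,0],[0,0,0.15],[0,0,0.15],[0,0,0.15]]}}

```text
time: 2.15
tcp_pos: [0.5152, -0.1914, 0.4041]
tool_rot: [-0.001, 0.402, 0.916, 0.0]
contact_force: [1.0, -0.2, -0.5]
width: 0.996
```

```bash
python3 - <<'E'
from h import *
s=state();print(s["qpos"].round(3),s["tcp_pos"].round(4),T_tool(s)[:3,:3].round(3))
E
```

```text
[-0.513  0.154  1.604  0.     1.385 -1.257] [ 0.5152 -0.1914  0.4041] [[-0.677  0.736 -0.001]
 [ 0.736  0.677  0.001]
 [ 0.002 -0.    -1.   ]]
```

>>> {"method": "move_arm", "body": {"claw": [85,85,85,85,85], "delta_pos": [[0,0,0],[0,0,0],[0,0,0],[0,0,0],[0,0,0]], "turn": [[0,0,0.15],[0,0,0.15],[0,0,0.15],[0,0,0.15],[0,0,0.15]]}}

```text
time: 2.65
tcp_pos: [0.5152, -0.1909, 0.4043]
tool_rot: [-0.001, 0.709, 0.705, -0.0]
contact_force: [0.7, -0.2, -0.1]
width: 0.993
```

>>> {"method": "move_arm", "body": {"claw": [85,85,85,85,85], "delta_pos": [[0,0,0],[0,0,0],[0,0,0],[0,0,0],[0,0,0]], "turn": [[0,0,0.15],[0,0,0.15],[0,0,0.15],[0,0,0.15],[0,0,0.15]]}}

```text
time: 3.15
tcp_pos: [0.5152, -0.1909, 0.4043]
tool_rot: [-0.001, 0.918, 0.396, -0.0]
contact_force: [-0.7, -0.5, -0.1]
width: 1.0
```

>>> {"method": "move_arm", "body": {"claw": [85,85,85,85,85], "delta_pos": [[0,0,0],[0,0,0],[0,0,0],[0,0,0],[0,0,0]], "turn": [[0,0,0.15],[0,0,0.15],[0,0,0.15],[0,0,0.15],[0,0,0.15]]}}

```text
time: 3.65
tcp_pos: [0.5152, -0.1909, 0.4043]
tool_rot: [-0.0, 0.999, 0.033, -0.0]
contact_force: [0.3, -0.7, 0.3]
width: 0.999
```

>>> {"method": "move_arm", "body": {"claw": [85,85,85,85,85], "delta_pos": [[0,0,0],[0,0,0],[0,0,0],[0,0,0],[0,0,0]], "turn": [[0,0,0.15],[0,0,0.15],[0,0,0.15],[0,0,0.15],[0,0,0.15]]}}

```text
time: 4.15
tcp_pos: [0.5152, -0.1909, 0.4043]
tool_rot: [-0.0, 0.942, -0.336, -0.001]
contact_force: [0.1, 0.3, 0.1]
width: 0.996
```

>>> {"method": "move_arm", "body": {"claw": [85,85,85,85,85], "delta_pos": [[0,0,0],[0,0,0],[0,0,0],[0,0,0],[0,0,0]], "turn": [[0,0,0.15],[0,0,0.15],[0,0,0.15],[0,0,0],[0,0,0]]}}

```text
time: 4.65
tcp_pos: [0.5153, -0.1913, 0.4045]
tool_rot: [-0.0, 0.846, -0.534, -0.0]
contact_force: [0.2, 0.0, -0.7]
width: 0.994
```

```bash
python3 - <<'E'
from h import *
s=state();print(s["qpos"].round(3),s["tcp_pos"].round(4),T_tool(s)[:3,:3].round(4))
im=capture("wrist");print(proj("wrist",(0.5165,-0.1953,.162),s)); cv2.imwrite("pics/w1.png",im)
T=T_tool(s); g=(T@[0,0,.155,1])[:3]; print(g, T[:3,:3].T@(np.array([0.5165,-0.1953,.145])-g))
E
```

```text
[-0.513  0.154  1.604  0.     1.385  2.183] [ 0.5153 -0.1913  0.4045] [[ 4.307e-01 -9.025e-01 -6.000e-04]
 [-9.025e-01 -4.307e-01  5.000e-04]
 [-7.000e-04  3.000e-04 -1.000e+00]]
[258.9525771  197.88211604]
[ 0.51524994 -0.19118999  0.24945765] [0.00432021 0.00060959 0.10445487]
```

View pics/w1.png

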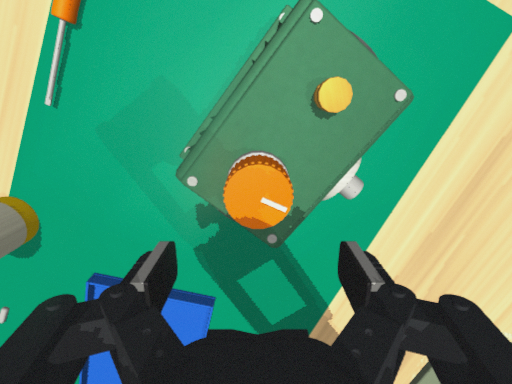

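The wrist view shows the cap's top face centred at about (258,196). My estimate projects to (259,198), so they agree within about 2 mm. I'll refine it and descend.

```bash
python3 - <<'E'
from h import *
s=state(); im=cv2.imread("pics/w1.png")
m=cv2.inRange(cv2.cvtColor(im,cv2.COLOR_BGR2HSV),(8,200,215),(20,255,255));m[:150]=0;m[240:]=0
m=cv2.morphologyEx(m,cv2.MORPH_CLOSE,np.ones((9,9)))
c=max(cv2.findContours(m,0,1)[0],key=cv2.contourArea);(x,y),r=cv2.minEnclosingCircle(c);print(x,y,r,cv2.fitEllipse(c))
p=onz("wrist",cv2.fitEllipse(c)[0],.162,s);print(p)
T=T_tool(s);print("to go mm",(T[:3,:3].T@(np.array([p[0],p[1],.145])-(T@[0,0,.155,1])[:3])*1e3).round(1))
E
```

```text
257.85821533203125 194.5 34.47658157348633 ((258.286376953125, 193.1604766845703), (60.26177215576172, 69.01805114746094), 97.31220245361328)
[ 0.51876534 -0.19880177  0.162     ]
to go mm [8.200e+00 1.000e-01 1.045e+02]
```

>>> {"method": "move_arm", "body": {"claw": [85,85,85], "delta_pos": [[5,0.5,30],[0,0,25],[0,0,0]], "turn": [[0,0,0],[0,0,0],[0,0,0]]}}

```text
time: 5.0
tcp_pos: [0.5156, -0.1956, 0.3455]
tool_rot: [0.0, 0.845, -0.534, -0.005]
contact_force: [0.1, 1.1, -0.8]
width: 0.999
```

```bash
python3 - <<'E'
from h import *
s=state(); im=capture("wrist"); cv2.imwrite("pics/w2.png",im)
T=T_tool(s); g=(T@[0,0,.155,1])[:3]; print(g); print(proj("wrist",(0.5165,-0.1953,.162),s),proj("wrist",(g[0],g[1],.162),s))
cv2.imwrite("pics/w2c.png",cv2.resize(im[120:320,150:370],None,fx=3,fy=3))
E
```

```text
[ 0.5144222  -0.19494235  0.19053059]
[255.40412457 234.77538089] [258.28380935 236.59149569]
```

View pics/w2c.png

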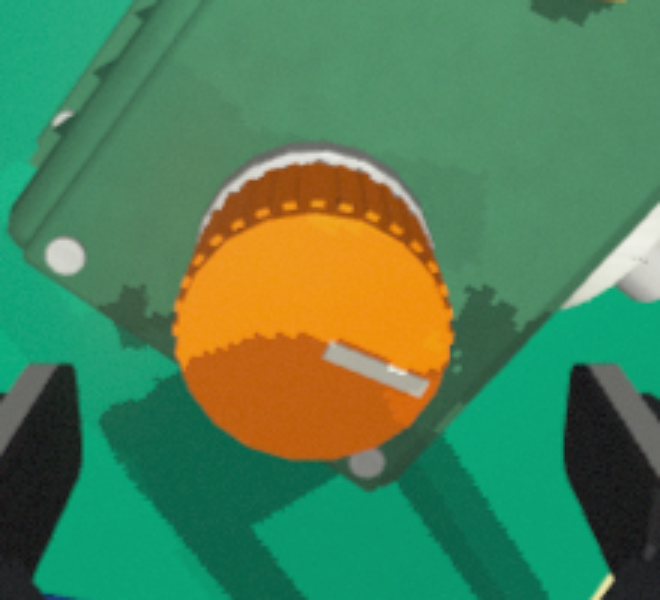

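```bash
python3 - <<'E'
from h import *
s=state(); im=capture("wrist"); cv2.imwrite("pics/w3.png",im)
T=T_tool(s); g=(T@[0,0,.155,1])[:3]; print(T.round(4),g); print(proj("wrist",(0.5165,-0.1953,.162),s),proj("wrist",(g[0],g[1],.162),s))
d=cv2.absdiff(im,cv2.imread("pics/w2.png")).max(2);print("diff px",(d>40).sum())
hsv=cv2.cvtColor(im,cv2.COLOR_BGR2HSV); print(hsv[210,254],hsv[260,254],hsv[180,254])
m=cv2.inRange(hsv,(5,180,100),(20,255,255));m[:120]=0;m[290:]=0
for col in (240,255,270):
  print(col,hsv[180:200,col,2],np.where(m[:,col])[0][[0,-1]])
for row in (230,240): print(row,np.where(m[row])[0][[0,-1]])
E
```

```text
[[ 0.4285 -0.9035 -0.0044  0.5164]
 [-0.9035 -0.4285  0.0026 -0.1961]
 [-0.0043  0.0029 -1.      0.3478]
 [ 0.      0.      0.      1.    ]] [ 0.51574251 -0.19564642  0.19275522]
[256.98971766 235.01003577] [258.36083785 235.02435908]
diff px 5456
[ 18 228 239] [ 13 228 192] [ 14 238 152]
240 [148 150 150 149 147 149 149 148 148 163 214 236 221 161 210 240 240 240
 240 240] [179 269]
255 [155 151 154 153 152 154 152 169 206 199 155 171 228 239 239 240 240 240
 240 239] [176 272]
270 [149 149 153 151 154 155 154 152 153 154 154 152 151 176 221 239 239 239
 239 240] [179 269]
230 [210 300]
240 [212 299]
```

```bash
python3 - <<'E'
from h import *
s=state();T=T_tool(s);p=onz("wrist",(255.2,230.5),.162,s);print(p)
a=[proj("wrist",p+[.028*np.cos(t),.028*np.sin(t),0],s) for t in np.arange(0,6.28,.1)];a=np.array(a);print(a.min(0),a.max(0))
for q in (p,[.5165,-.1953,0]):
  print("to go mm",(T[:3,:3].T@(np.array([q[0],q[1],.145])-(T@[0,0,.155,1])[:3])*1e3).round(1))
E
```

```text
[ 0.51976163 -0.19750532  0.162     ]
[209.33195394 186.72497151] [301.03038722 270.17888256]
to go mm [ 2.3 -2.  49.6]
to go mm [-1.1 -0.  49.6]
```

>>> {"method": "move_arm", "body": {"claw": [85,85,85], "delta_pos": [[0,-1,25],[0,0,24],[0,0,0]], "turn": [[0,0,0],[0,0,0],[0,0,0]]}}

```text
time: 5.4
tcp_pos: [0.5174, -0.1956, 0.2992]
tool_rot: [0.0, 0.845, -0.535, -0.002]
contact_force: [-1.1, 0.5, -0.2]
width: 0.996
```

```bash
python3 - <<'E'
from h import *
cv2.imwrite("pics/w4.png",capture("wrist"));cv2.imwrite("pics/s4.png",cv2.resize(capture("scene")[130:300,80:290],None,fx=3.5,fy=3.5))
s=state();T=T_tool(s);print(T.round(4),s["contact_force"])
E
```

```text
[[ 4.278e-01 -9.039e-01  1.500e-03  5.187e-01]
 [-9.039e-01 -4.278e-01 -8.000e-04 -1.964e-01]
 [ 1.400e-03 -1.000e-03 -1.000e+00  3.021e-01]
 [ 0.000e+00  0.000e+00  0.000e+00  1.000e+00]] [ 0.99047952 -0.02538616  0.77274846]
```

View pics/w4.png

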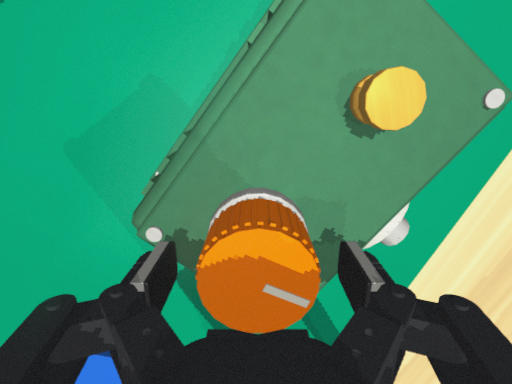

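View pics/s4.png

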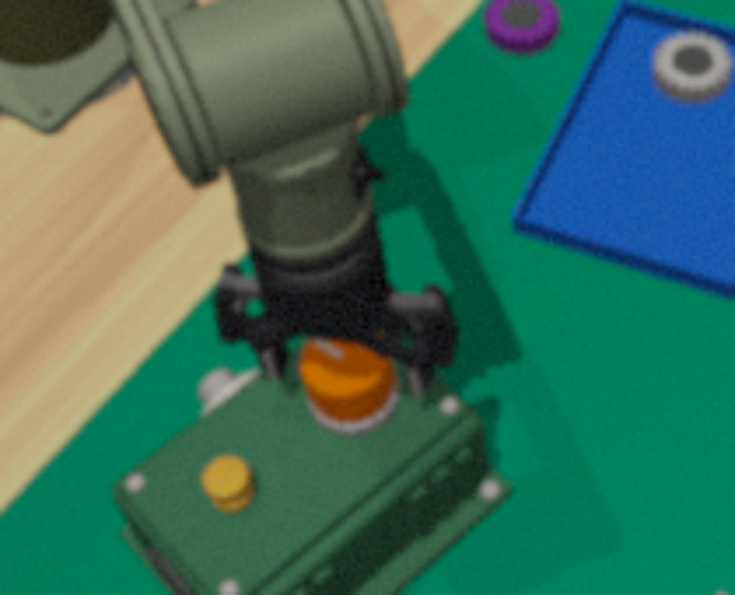

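The fingers straddle the cap: it is centred at column 258 with the jaw edges at about 176 and 340. Closing now.

>>> {"method": "move_arm", "body": {"claw": [60,50,50,50,50], "delta_pos": [[0,0,2],[0,0,0],[0,0,0],[0,0,0],[0,0,0]], "turn": [[0,0,0],[0,0,0],[0,0,0],[0,0,0],[0,0,0]], "grip_force": 50}}

```text
time: 6.0
tcp_pos: [0.5185, -0.1967, 0.3005]
tool_rot: [0.0, 0.845, -0.535, 0.001]
contact_force: [-2.1, 0.6, 6.6]
width: 0.646
```

>>> {"method": "move_arm", "body": {"claw": [50,50,50], "delta_pos": [[0,0,0],[0,0,0],[0,0,0]], "turn": [[0,0,0],[0,0,0],[0,0,0]]}}

```text
time: 6.3
tcp_pos: [0.5185, -0.1967, 0.3005]
tool_rot: [0.0, 0.845, -0.535, 0.001]
contact_force: [-1.2, -0.6, 7.0]
width: 0.648
```

>>> {"method": "move_arm", "body": {"claw": [50,50,50,50,50], "delta_pos": [[0,0,-1],[0,0,-0.5],[0,0,-0.5],[0,0,-0.5],[0,0,-0.5]], "turn": [[0,0,-0.1],[0,0,-0.15],[0,0,-0.15],[0,0,-0.15],[0,0,-0.15]]}}

```text
time: 6.8
tcp_pos: [0.5186, -0.1962, 0.3029]
tool_rot: [-0.0, 0.978, -0.21, 0.001]
contact_force: [-0.6, 1.2, 1.8]
width: 0.645
```

```bash
python3 - <<'E'
from h import *
s=state();print(s["contact_force"],s["torque"],s["qpos"].round(3))
cv2.imwrite("pics/w5.png",capture("wrist"))
E
```

```text
[-0.56914324  1.21370546  1.75670183] [ 0.11375527  0.05133468 -0.05975788] [-5.180e-01  2.680e-01  1.691e+00  1.000e-03  1.181e+00  1.476e+00]
```

View pics/w5.png

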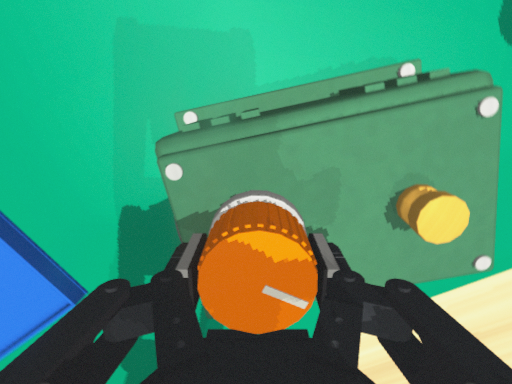

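The white line has kept its place relative to the jaws (263–308, 290–303) while the unit has rotated, so the cap is turning with the gripper. Forces are small, so I'll continue.

>>> {"method": "move_arm", "body": {"claw": [50,50,50,50,50], "delta_pos": [[0,0,-0.5],[0,0,-0.5],[0,0,-0.5],[0,0,-0.5],[0,0,-0.5]], "turn": [[0,0,-0.15],[0,0,-0.15],[0,0,-0.15],[0,0,-0.15],[0,0,-0.15]]}}

```text
time: 7.35
tcp_pos: [0.5188, -0.1959, 0.3052]
tool_rot: [-0.0, 0.987, 0.161, 0.001]
contact_force: [2.0, 1.9, 1.6]
width: 0.647
```

>>> {"method": "move_arm", "body": {"claw": [50,50,50,50,50], "delta_pos": [[0,0,-0.5],[0,0,-0.5],[0,0,-0.4],[0,0,-0.5],[0,0,-0.5]], "turn": [[0,0,-0.15],[0,0,-0.15],[0,0,-0.15],[0,0,-0.15],[0,0,-0.15]]}}

```text
time: 7.85
tcp_pos: [0.5185, -0.1948, 0.3075]
tool_rot: [-0.001, 0.859, 0.511, 0.002]
contact_force: [0.0, 5.8, 6.7]
width: 0.649
```

>>> {"method": "move_arm", "body": {"claw": [50,50,50,50,50], "delta_pos": [[0,0,-0.5],[0,0,-0.5],[0,0,-0.4],[0,0,-0.5],[0,0,-0.5]], "turn": [[0,0,-0.15],[0,0,-0.15],[0,0,-0.15],[0,0,-0.15],[0,0,-0.15]]}}

```text
time: 8.35
tcp_pos: [0.5177, -0.1942, 0.3096]
tool_rot: [-0.003, 0.612, 0.791, 0.002]
contact_force: [-3.9, 8.4, 9.3]
width: 0.643
```

>>> {"method": "move_arm", "body": {"claw": [50,50,50,50,50], "delta_pos": [[2,0,-0.8],[0,0,-0.6],[0,0,-0.5],[0,0,-0.5],[0,0,-0.5]], "turn": [[0,0,-0.15],[0,0,-0.15],[0,0,-0.15],[0,0,-0.15],[0,0,-0.15]]}}

```text
time: 8.85
tcp_pos: [0.5166, -0.1935, 0.3122]
tool_rot: [-0.002, 0.28, 0.96, 0.001]
contact_force: [-5.8, 3.4, 5.5]
width: 0.643
```

>>> {"method": "move_arm", "body": {"claw": [50,50,50,50,50], "delta_pos": [[0,0,-0.5],[0,0,-0.5],[0,0,-0.5],[0,0,0],[0,0,0]], "turn": [[0,0,-0.15],[0,0,-0.15],[0,0,-0.15],[0,0,-0.15],[0,0,0]]}}

```text
time: 9.35
tcp_pos: [0.5164, -0.1944, 0.3141]
tool_rot: [-0.002, -0.015, 1.0, -0.0]
contact_force: [-7.7, 0.2, 8.3]
width: 0.646
```

```bash
python3 - <<'E'
from h import *
s=state();print(s["contact_force"],s["torque"],s["qpos"].round(3),s["tcp_pos"])
cv2.imwrite("pics/w6.png",capture("wrist"))
E
```

```text
[-7.72934987  0.17312766  8.2879309 ] [-0.09144316  1.33762457  0.01145132] [-0.516  0.251  1.686 -0.003  1.209 -2.115] [ 0.51637977 -0.19437265  0.31412921]
```

View pics/w6.png

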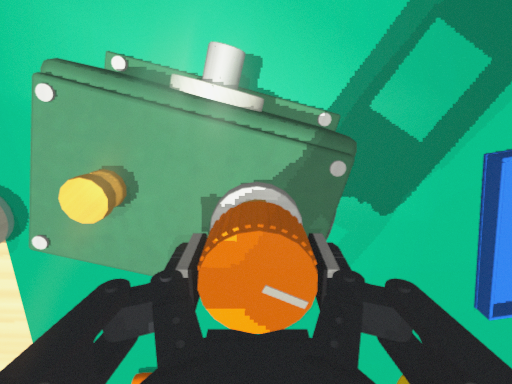

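The white line is still unmoved relative to the jaws after about 4.3 rad, so there was no slip. The cap should be free, so I'll lift gently.

>>> {"method": "move_arm", "body": {"claw": [50,50,50,50,50], "delta_pos": [[0,0,-2],[0,0,-3],[0,0,-5],[0,0,-8],[0,0,-8]], "turn": [[0,0,0],[0,0,0],[0,0,0],[0,0,0],[0,0,0]]}}

```text
time: 9.9
tcp_pos: [0.5183, -0.1942, 0.3405]
tool_rot: [0.001, -0.014, 1.0, -0.0]
contact_force: [0.0, 1.2, -0.6]
width: 0.651
```

>>> {"method": "move_arm", "body": {"claw": [50,50,50,50,50], "delta_pos": [[0,0,-15],[0,0,-20],[0,0,-20],[0,0,0],[0,0,0]], "turn": [[0,0,0],[0,0,0],[0,0,0],[0,0,0],[0,0,0]]}}

```text
time: 10.4
tcp_pos: [0.518, -0.1942, 0.3957]
tool_rot: [0.001, -0.015, 1.0, -0.001]
contact_force: [0.3, 0.5, -1.7]
width: 0.648
```

```bash
python3 - <<'E'
from h import *
s=state();print(s["contact_force"],s["torque"],s["qpos"].round(3),T_tool(s).round(4))
a=capture("wrist")
b=capture("scene")[130:300,80:290]; cv2.imwrite("pics/c7.png",np.hstack([cv2.resize(a[150:350,150:370],(440,400)),cv2.resize(b,(350,400))]))
E
```

```text
[ 0.34405512  0.48394472 -1.70308815] [ 0.00938328  0.03872574 -0.0672067 ] [-0.515  0.167  1.607  0.     1.364 -2.115] [[-0.9996 -0.0293  0.0029  0.518 ]
 [-0.0293  0.9996 -0.0012 -0.1942]
 [-0.0028 -0.0013 -1.      0.3957]
 [ 0.      0.      0.      1.    ]]
```

View pics/c7.png

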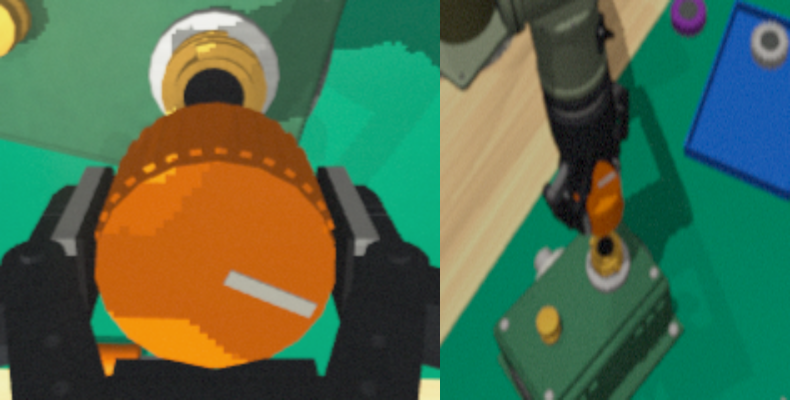

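The cap is held level and the bare brass thread shows below it. Next I carry it over the tray's empty half, aiming at tray y of about -0.06.

>>> {"method": "move_arm", "body": {"claw": [50,50,50,50,50], "delta_pos": [[-4,20,0],[-6,35,0],[-6,40,0],[-6,40,0],[-6,40,0]], "turn": [[0,0,0],[0,0,0],[0,0,0],[0,0,0],[0,0,0]]}}

```text
time: 11.0
tcp_pos: [0.5401, -0.017, 0.3929]
tool_rot: [-0.001, -0.014, 1.0, 0.0]
contact_force: [1.0, -0.4, -1.2]
width: 0.647
```

>>> {"method": "move_arm", "body": {"claw": [50,50,50,50,50], "delta_pos": [[-6,40,0],[-6,40,0],[-6,35,0],[-4,25,0],[0,0,0]], "turn": [[0,0,0],[0,0,0],[0,0,0],[0,0,0],[0,0,0]]}}

```text
time: 11.5
tcp_pos: [0.558, 0.1251, 0.3928]
tool_rot: [-0.001, -0.017, 1.0, 0.001]
contact_force: [-0.1, -0.9, -0.6]
width: 0.65
```

```bash
python3 - <<'E'
from h import *
s=state();print(s["contact_force"],s["width"],s["qpos"].round(3),T_tool(s).round(4))
a=capture("wrist");b=capture("top");c=capture("scene")
cv2.imwrite("pics/w8.png",a);cv2.imwrite("pics/t8.png",b);cv2.imwrite("pics/s8.png",c)
cv2.imwrite("pics/c8.png",np.hstack([cv2.resize(a,(400,300)),cv2.resize(b[150:300,130:330],(400,300))]))
E
```

```text
[-0.06312385 -0.90879629 -0.55891167] 0.6503562303565121 [ 6.900e-02  2.100e-01  1.562e+00  1.000e-03  1.372e+00 -1.536e+00] [[-0.9994 -0.0335 -0.0026  0.558 ]
 [-0.0335  0.9994  0.0011  0.1251]
 [ 0.0025  0.0012 -1.      0.3928]
 [ 0.      0.      0.      1.    ]]
```

View pics/c8.png

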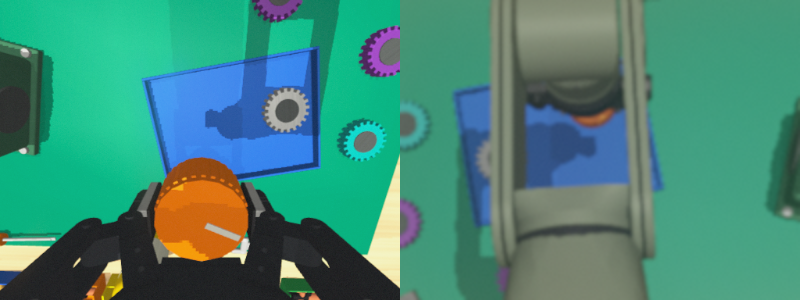

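View pics/s8.png

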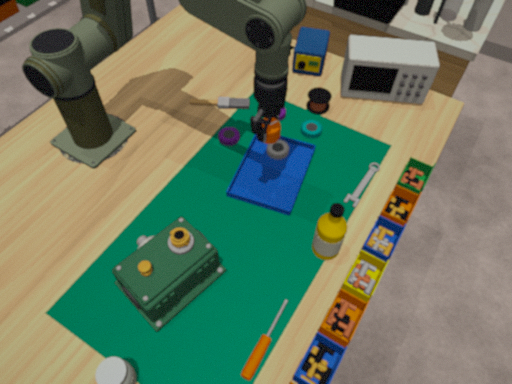

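```bash
python3 - <<'E'
from h import *
s=state();T=T_tool(s)
print("gear pred",proj("wrist",(.5202,.2561,.024),s))
for p in [[0.6136,0.3241,.024],[0.6638,0.0744,.024],[0.4802,0.0374,.024],[0.4288,0.2867,.024]]: print(proj("wrist",p,s).round(1))
a=cv2.imread("pics/w8.png");cv2.imwrite("pics/w8c.png",cv2.resize(a[40:240,160:440],None,fx=2.8,fy=2.8))
tr=np.array([.5466,.1806]);y=np.array([-np.sin(.199),np.cos(.199)]);x=np.array([y[1],-y[0]])
g=(T@[0,0,.155,1])[:3];d=g[:2]-tr;print("cap in tray",d@x,d@y,g)
E
```

```text
gear pred [370.5572776  139.41383094]
[412.  213.5]
[219.8 243.2]
[185.7  98.8]
[410.8  56.3]
cap in tray -0.0006960380067655303 -0.06002834132649028 [0.55778465 0.12161873 0.23824479]
```

View pics/w8c.png

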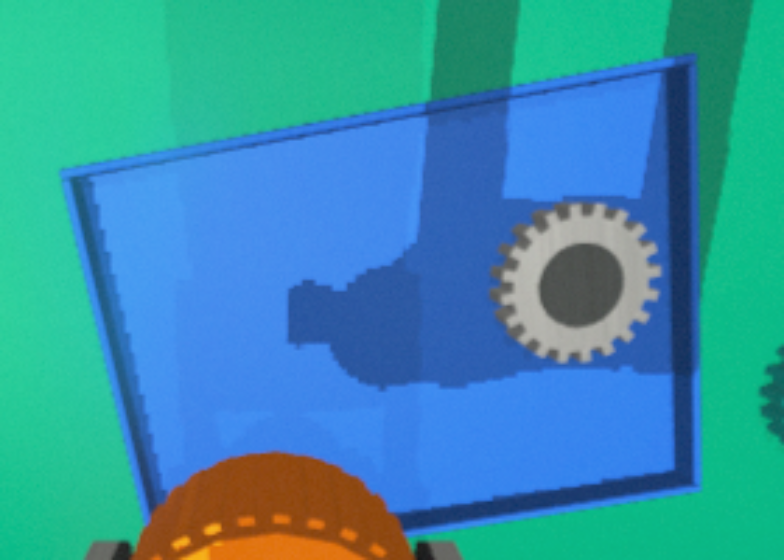

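The tray corners and the gear in the wrist view agree with my estimates within about 4 px. The cap is over tray (-0.001, -0.060). Descending.

>>> {"method": "move_arm", "body": {"claw": [50,50,50,50,50], "delta_pos": [[0,0,25],[0,0,45],[0,0,45],[0,0,35],[0,0,20]], "turn": [[0,0,0],[0,0,0],[0,0,0],[0,0,0],[0,0,0]]}}

```text
time: 12.15
tcp_pos: [0.5565, 0.1203, 0.2203]
tool_rot: [-0.003, -0.013, 1.0, -0.0]
contact_force: [-0.9, 1.0, -1.3]
width: 0.645
```

>>> {"method": "move_arm", "body": {"claw": [50,50,50], "delta_pos": [[0,0,10],[0,0,8],[0,0,0]], "turn": [[0,0,0],[0,0,0],[0,0,0]]}}

```text
time: 12.45
tcp_pos: [0.5585, 0.1215, 0.2062]
tool_rot: [-0.0, -0.014, 1.0, -0.0]
contact_force: [-0.4, -0.7, -0.7]
width: 0.646
```

```bash
python3 - <<'E'
from h import *
s=state();print(s["contact_force"],s["width"],s["qpos"].round(3),T_tool(s).round(4))
a=capture("wrist");c=capture("scene")
cv2.imwrite("pics/c9.png",np.hstack([cv2.resize(a,(400,300)),cv2.resize(c[100:225,200:340],(336,300))]))
print(state()["tcp_pos"])
E
```

```text
[-0.38466431 -0.68081241 -0.72379985] 0.6461903372614096 [ 0.063  0.437  1.696 -0.     1.009 -1.536] [[-9.996e-01 -2.820e-02 -5.000e-04  5.585e-01]
 [-2.820e-02  9.996e-01 -1.000e-04  1.215e-01]
 [ 5.000e-04 -1.000e-04 -1.000e+00  2.062e-01]
 [ 0.000e+00  0.000e+00  0.000e+00  1.000e+00]]
[0.55917634 0.1218926  0.20762604]
```

View pics/c9.png

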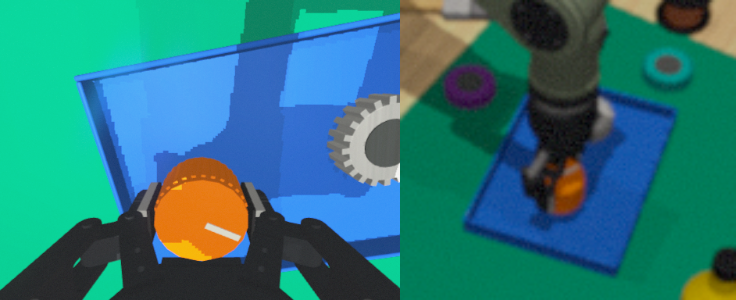

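The cap is above the empty half, clear of the walls and the gear. I'll lower the last 26 mm slowly, watching the force.

>>> {"method": "move_arm", "body": {"claw": [50,50,50,50], "delta_pos": [[0,0,8],[0,0,8],[0,0,5],[0,0,0]], "turn": [[0,0,0],[0,0,0],[0,0,0],[0,0,0]]}}

```text
time: 12.95
tcp_pos: [0.5577, 0.1222, 0.1842]
tool_rot: [-0.001, -0.015, 1.0, -0.0]
contact_force: [1.8, -0.1, -0.9]
width: 0.646
```

>>> {"method": "move_arm", "body": {"claw": [50,50], "delta_pos": [[0,0,2],[0,0,0]], "turn": [[0,0,0],[0,0,0]]}}

```text
time: 13.15
tcp_pos: [0.5584, 0.1221, 0.1832]
tool_rot: [-0.0, -0.015, 1.0, -0.0]
contact_force: [-1.2, 0.5, -0.4]
width: 0.647
```

>>> {"method": "move_arm", "body": {"claw": [50,50], "delta_pos": [[0,0,1.5],[0,0,0]], "turn": [[0,0,0],[0,0,0]]}}

```text
time: 13.35
tcp_pos: [0.5584, 0.1221, 0.1819]
tool_rot: [0.0, -0.015, 1.0, -0.0]
contact_force: [-0.2, -0.4, -0.5]
width: 0.646
```

>>> {"method": "move_arm", "body": {"claw": [50,50], "delta_pos": [[0,0,1],[0,0,0]], "turn": [[0,0,0],[0,0,0]]}}

```text
time: 13.55
tcp_pos: [0.5586, 0.1221, 0.1812]
tool_rot: [0.0, -0.015, 1.0, 0.0]
contact_force: [-0.1, -0.5, -0.5]
width: 0.643
```

>>> {"method": "move_arm", "body": {"claw": [50,50], "delta_pos": [[0,0,1],[0,0,0]], "turn": [[0,0,0],[0,0,0]]}}

```text
time: 13.75
tcp_pos: [0.5587, 0.1221, 0.181]
tool_rot: [0.0, -0.015, 1.0, 0.0]
contact_force: [-1.8, -0.5, 5.2]
width: 0.648
```

Contact at TCP z = 0.181 against the expected 0.1815, with a 5 N upward force. Releasing with a partial opening.

>>> {"method": "move_arm", "body": {"claw": [58,62,66,68,68], "delta_pos": [[0,0,0],[0,0,0],[0,0,0],[0,0,0],[0,0,0]], "turn": [[0,0,0],[0,0,0],[0,0,0],[0,0,0],[0,0,0]]}}

```text
time: 14.25
tcp_pos: [0.5583, 0.1221, 0.1797]
tool_rot: [-0.0, -0.015, 1.0, -0.0]
contact_force: [-0.8, 0.3, 0.3]
width: 0.799
```

```bash
python3 - <<'E'
from h import *
s=state();print(s["contact_force"],s["width"],s["tcp_pos"])
a=capture("wrist");c=capture("scene")
cv2.imwrite("pics/c10.png",np.hstack([cv2.resize(a,(400,300)),cv2.resize(c[100:225,200:340],(336,300))]))
E
```

```text
[-0.83296535  0.27652122  0.32126299] 0.7987654869340334 [0.55834817 0.12211652 0.17970906]
```

View pics/c10.png

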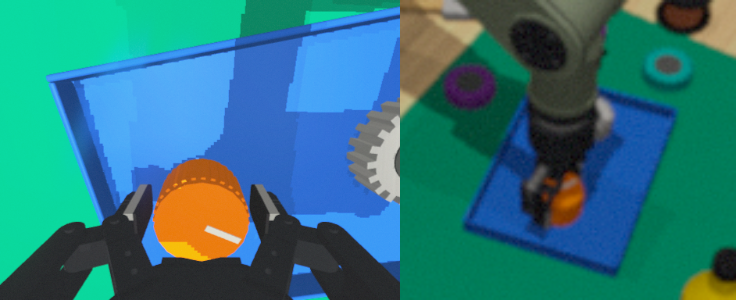

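The cap stands free between the open jaws, with a gap on both sides. Now I'll withdraw straight up and move the arm aside for a check.

>>> {"method": "move_arm", "body": {"claw": [68,68,68,68,68], "delta_pos": [[0,0,-10],[0,0,-25],[0,0,-40],[0,0,-45],[0,0,-45]], "turn": [[0,0,0],[0,0,0],[0,0,0],[0,0,0],[0,0,0]]}}

```text
time: 14.85
tcp_pos: [0.558, 0.1221, 0.347]
tool_rot: [-0.0, -0.015, 1.0, -0.0]
contact_force: [1.5, -0.6, -0.1]
width: 0.791
```

>>> {"method": "move_arm", "body": {"claw": [68,68,68,68,68], "delta_pos": [[35,-30,-10],[35,-30,0],[35,-30,0],[30,-20,0],[0,0,0]], "turn": [[0,0,0],[0,0,0],[0,0,0],[0,0,0],[0,0,0]]}}

```text
time: 15.35
tcp_pos: [0.4234, 0.0069, 0.3547]
tool_rot: [-0.001, -0.013, 1.0, -0.0]
contact_force: [0.1, 0.2, 0.4]
width: 0.799
```

```bash
python3 - <<'E'
from h import *
s=state();print(s["contact_force"],s["time"],s["tcp_pos"],s["joint_vel"].round(3))
b=capture("top");c=capture("scene");cv2.imwrite("pics/t11.png",b);cv2.imwrite("pics/s11.png",c)
cv2.imwrite("pics/c11.png",np.hstack([cv2.resize(b[90:300,130:410],(400,300)),cv2.resize(c[100:270,180:380],(353,300))]))
E
```

```text
[0.14510097 0.19289276 0.40625992] 15.35 [0.4234377  0.00693302 0.35474242] [ 0.041  0.054 -0.081  0.036 -0.047  0.037]
```

View pics/c11.png

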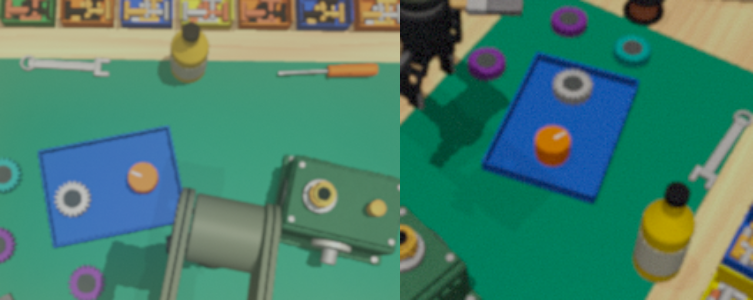

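The cap stands upright in the tray's empty half, at top (230,215) and scene (267,179). The gear is in place, the bottle is standing, and the arm is clear. One numeric check, then I hand it in.

```bash
python3 - <<'E'
from h import *
b=cv2.imread("pics/t11.png");c=cv2.imread("pics/s11.png")
def top(im,box,lo,hi):
    x,y,w,h=box;m=cv2.inRange(cv2.cvtColor(im[y:y+h,x:x+w],cv2.COLOR_BGR2HSV),lo,hi)
    k=max(cv2.findContours(m,0,1)[0],key=cv2.contourArea);r=cv2.boundingRect(k);print(r);return (r[0]+x+r[2]/2-.5,r[1]+y+r[3]/2-.5)
p=top(b,(210,195,45,40),(12,120,150),(24,255,255)); q=top(c,(240,160,60,50),(8,180,190),(20,255,255))
o1,d1=ray("top",p);o2,d2=ray("scene",q);x=np.linalg.lstsq(np.c_[d1,-d2],o2-o1,rcond=None)[0]
P=(o1+d1*x[0]+o2+d2*x[1])/2;print(p,q,P,onz("top",p,.043),"gap",np.linalg.norm(o1+d1*x[0]-o2-d2*x[1]))
g=top(b,(160,205,40,45),(0,0,110),(180,70,255));print("gear",onz("top",g,.024))
t=top(b,(140,165,130,110),(100,150,80),(125,255,255));print("tray bbox centre",t)
E
```

```text
(11, 10, 19, 19)
(18, 13, 17, 12)
(230.0, 214.0) (266.0, 178.5) [0.56033389 0.12162505 0.03851644] [0.55902435 0.12092831 0.043     ] gap 0.0015140063025729838
(8, 12, 26, 25)
gear [0.5196639  0.25576584 0.024     ]
(17, 13, 100, 85)
tray bbox centre (206.5, 220.0)
```

>>> {"method": "move_arm", "body": {"claw": [68,68], "delta_pos": [[0,0,0],[0,0,0]], "turn": [[0,0,0],[0,0,0]]}}

```text
time: 15.65
tcp_pos: [0.4276, 0.0086, 0.3554]
tool_rot: [0.001, -0.015, 1.0, -0.0]
contact_force: [-1.2, 0.2, -0.2]
width: 0.795
```

```bash
python3 -c "
from h import *
s=state();print(s['time'],s['contact_force'],s['joint_vel'].round(3));print(sign_off())"
```

```text
15.65 [-1.22049075  0.1779057  -0.22705792] [ 0.002  0.007  0.002 -0.001  0.002  0.   ]
the job is handed in; nothing more can be done
None
```

I unscrewed the orange cap, set it down right way up in the empty half of the blue tray, and handed the job in at 15.65 s. No verdict is reported back.

- **Unscrewing:** One grip of about 4.3 rad counter-clockwise was enough, with no regrip. The white line stayed put in the jaws, so the cap did not slip. I lifted it clear of the neck, carried it over, lowered it to light contact (about 5 N), opened the jaws and withdrew.
- **Last checks:** The cap is at about (0.560, 0.121), roughly 60 mm from the tray's centre towards its -y end. Its top came out between 0.0385 m by two-view triangulation and 0.043 m expected for a cap on the floor, which agrees within camera accuracy. The gear moved less than 1 mm by measurement, the tray looks unmoved, the bottle is standing, and the arm is still and clear.
- **Disagreements:** Early on, the wrist camera and the fixed cameras differed by about 3 to 4 mm on the cap's position, so I aimed in between. Off-centre side force reached about 8 N during the unscrewing, and I corrected part of it with a 2 mm shift. No check failed.

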